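# Tilt a nest-box panel out of its hooded bin into the drilling stand

## Task

Take the long nest-box panel out of its deep, narrow grey bin: its end under the hood is trapped, so lift the free end first, tilt the panel and draw it out slantwise. Then set it down, without dropping it, on its long edge in the slot of the drilling stand, roughly centred along the rails, and let go. Leave the short offcut in the other bin alone.

Things in the scene. Friction and masses are not known exactly. Their poses are not given: they have to be found in the camera images.
- panel_mid (a point): Centre of the wanted panel: plain pine board 180 mm long (x), 12 thick (y), 115 tall (z), about 0.13 kg. Stands upright on its long edge on the bin's floor, parallel to the bin, top edge 40 mm above the bin's side walls. +x points to its free end, towards the bin's open end; some 30 mm of its -x end is under the hood, 30 mm below it.
- bin: Fixed grey-painted wooden bin of the panel, 288 mm long (x), 42 wide. Origin: centre of underside; x towards its open end, away from the robot. Inside 270 x 24 mm (x -135 to 135), floor at z 10. Side walls and +x end wall 85 mm high. From x -144 to -30 a closed hood, underside z 155, top z 165, open only to +x: the opening (165 mm) is shorter than the panel.
- stand: Fixed drilling stand: dark steel base 200 (x) x 110 x 15 mm, two dark wooden rails along x, each 140 long, 18 thick, tops at z 75, with an open slot 30 mm wide between them. Origin: centre of underside, x along the slot. The panel stands in the slot on the base (z 15), 20 mm longer than the rails at each end; either end may lead.
- offcut_mid (a point): Centre of the bystander: a shorter, lower pine offcut, 100 mm long (x), 12 thick (y), 95 tall (z), standing in another bin of the same kind and size, its top 20 mm above that bin's side walls. That bin's centre lies some 50 mm from the offcut's centre, on its -x side.
There are look-alikes about, which are no part of the job. Leave any blue or pink look-alike of the part that bears panel_mid alone.

How it is judged:
By the outcome, as a careful person would: the job done as asked, in the order asked, and still so for the second after the job is handed in, with the robot touching nothing.
It also fails if it takes over 42 s, if anything falls off the work surface, if the arm or the gripper's body presses on something with over 40 N, if the wrist force passes 120 N, or if a joint passes its speed limit or range.

## Robot

A 6-joint arm with a two-finger parallel gripper is mounted at the origin on the work surface. World frame = base frame: x ahead of the robot, y to its left, z up, the work surface at z = 0. Lengths are in m, angles in rad, forces in N, time in s.
With the tool pointing down it reaches from about 0.425 to 0.95 m from the base axis. Payload 3.5 kg.
Tool frame: the origin (TCP) lies on the centre line of the jaws, within the pads' length; the fingertips stand 17 mm ahead of it and the grasp point (between the pads) lies 2 mm behind it; z points along the fingers, y is the line along which they close (so a half turn about z gives the same grasp; the last joint's range is limited). The gripper opens to 85 mm and grips with 20 to 120 N. Pads are 22 mm wide; open, the fingers measure 114 mm over their backs; the gripper's body (76 mm by 85 mm) begins 54 mm behind the grasp point. The pads swing forward as they close: fully open they stand 13 mm farther back than shut.
Start: joints at [1.09, 0.286, 1.577, -0, 1.279, -0.15], TCP at [0.219, 0.638, 0.248] pointing down, gripper open.
Joint ranges: [-2.77, 2.77], [-0.9, 2.22], [0.21, 2.48], [-1.53, 4.67], [0.24, 2.81], [-2.84, 2.84]. Speed limits (rad/s): [2.79, 2.79, 3.14, 3.14, 3.14, 3.14].

## Interface

Orientations are given as a unit quaternion [x, y, z, w].
In Python, from plant import ctrl gives the robot as it stands. The module is installed in compiled form; this text tells all that it offers.
- The arm moves only by the tool drive_tool, never from a script. Its argument "moves" is a list of rows, each a list of 3 entries, a list of its own where there are three numbers: the turn, a rotation vector about the tool's x, y, z in rad, then the shift along the tool's x, y, z in m, then the finger opening in m, from 0 to 0.0854. A call has 1 to 5 rows; each row shifts and turns the commanded pose from where the row before left it, along the tool's axes as they then stand; what a row does not reach is not made up. A row lasts 1/8 s, in which the tool goes at most 62.5 mm and 10.7 degrees, less where a joint would pass 70% of its speed; a pose out of reach is approached as far as the arm can. A call with a gripper value outside its range is refused whole. The fingers move at their own pace and stop on an object; "grip_force" is the grip in N (left out, the last holds). Time passes only in rows, so rows that do not move let the fingers close. It gives the time, the measured TCP pose, the force, the opening and the grip force at its end, in the units of the state.
- ctrl.get_state(): the state, without advancing time (a new reading comes with each control period).
- ctrl.read_camera(name): name is "scene" or "top" or "wrist"; returns a dict with "image" (400x640x3 uint8, red, green, blue), "fx", "fy", "cx", "cy" (pixels), "R" (3x3) and "t" (3): a world point X has camera coordinates R X + t. Camera axes: x right, y down, z forward; pixel columns grow to the right and rows downward; lengths in m; the calibration is good to about 2 mm. A picture is of the moment at which its call begins. There is no depth.
- ctrl.sign_off(): hands the job in; it is judged then, once.
The state is a dict: "time": time; "qpos": joint angles; "dq": joint speeds; "joint_efforts": joint torques, N m; "eef_pos": TCP position; "tcp_rot": TCP orientation; "contact_force": force on the tool from outside, world axes, zero at the start; "wrist_torque": the same for the moment, N m; "opening": opening from 0.0 (shut) to 1.0 (fully open); "finger_force": force on a finger pad.
Only numpy, scipy, OpenCV 4.12 (cv2) and the standard library are available. Lean on these libraries where they do the work, as an engineer would, in place of code of your own. Each camera call takes 0.05 s, during which the arm holds its last target. There are 200 camera calls.

## Working session

There is one attempt and no reset: what is moved stays moved. The work goes in short steps, Python scripts to look and compute and a tool call to move; the robot and the scene stay as the last step left them, time stands still between calls to the robot, and variables do not carry over. Pictures are saved under pics/ and viewed, at most 10 in all, crops included, and the job is handed in when it is done.

Besides the shell and the picture viewer there is one more tool, called as name(argument=value, ...) on one line, values as JSON. drive_tool: Moves the arm, as the interface text tells. Its arguments: {"type":"object","properties":{"moves":{"type":"array","items":{"type":"array"}},"grip_force":{"type":"number"}},"required":["moves"]}

```bash
mkdir -p pics; python3 - <<'E'
from plant import ctrl
import cv2,pickle
d={}
for n in("top","scene","wrist"):
    c=ctrl.read_camera(n);d[n]=c;cv2.imwrite(f"pics/{n}0.png",c["image"][:,:,::-1])
    print(n,c["fx"],c["cx"],c["cy"],c["R"].round(3).tolist(),c["t"].round(3).tolist())
pickle.dump(d,open("c0.pkl","wb"))
s=ctrl.get_state();print(s)
E
```

```text
top 501.79360174172785 321.1932568238015 203.50544053856984 [[-0.012, -1.0, -0.001], [-0.991, 0.012, -0.131], [0.131, -0.001, -0.991]] [-0.071, 0.521, 1.237]
scene 453.24356020665516 323.4903175271031 190.95583292714704 [[0.336, 0.942, 0.02], [0.561, -0.183, -0.807], [-0.756, 0.283, -0.59]] [-0.109, -0.266, 1.416]
wrist 287.25520137092997 318.26198963229706 194.53805799202976 [[0.324, 0.946, -0.001], [0.898, -0.307, 0.316], [0.298, -0.103, -0.949]] [-0.674, -0.042, 0.379]
{'time': 0.15, 'qpos': array([ 1.08998231e+00,  2.87033731e-01,  1.57789648e+00, -1.94507199e-05,
        1.27858107e+00, -1.49996728e-01]), 'dq': array([-0.00027112, -0.00218284, -0.00681624,  0.00157859, -0.00086575,
        0.00092671]), 'joint_efforts': array([-6.52989300e-06, -4.06607330e+01, -2.93142182e+01, -2.32322482e-04,
        3.97082840e-03, -6.61067233e-06]), 'eef_pos': array([0.2189917 , 0.63796139, 0.24718698]), 'tcp_rot': array([ 1.64652564e-01,  9.86351161e-01, -9.14880165e-04, -2.88729995e-04]), 'contact_force': array([-0.30372173, -0.28118591, -1.046599  ]), 'wrist_torque': array([ 0.0161165 ,  0.00755521, -0.11978225]), 'finger_force': 0.0, 'opening': 1.0000677507539877}
```

View pics/top0.png

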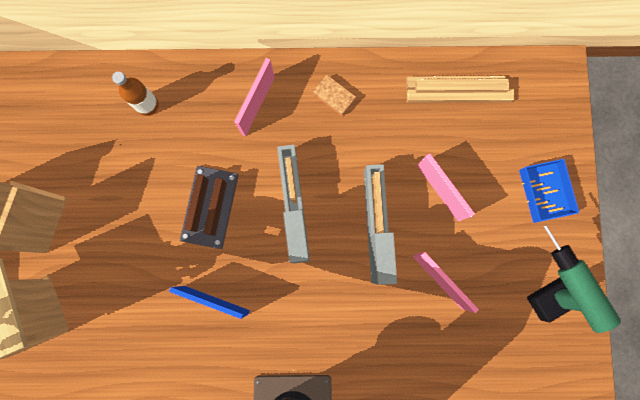

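View pics/scene0.png

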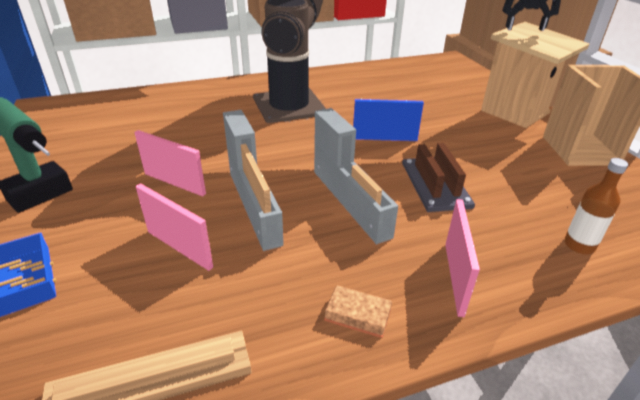

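The panel (standing tall, 40 mm proud) is in the right-hand bin in the top view, about (380,225). The offcut bin is at (293,203) and the stand at (210,207).

```bash
cat > h.py <<'E'
import numpy as np,cv2
def cast(c,uv,z):
    R=np.array(c["R"]);o=-R.T@np.array(c["t"])
    uv=np.atleast_2d(np.array(uv,float))
    d=np.c_[(uv[:,0]-c["cx"])/c["fx"],(uv[:,1]-c["cy"])/c["fy"],np.ones(len(uv))]@R
    return o+d*((z-o[2])/d[:,2])[:,None]
def proj(c,X):
    p=np.atleast_2d(X)@np.array(c["R"]).T+np.array(c["t"])
    return np.c_[p[:,0]/p[:,2]*c["fx"]+c["cx"],p[:,1]/p[:,2]*c["fy"]+c["cy"]]
E
python3 - <<'E'
import pickle,cv2
d=pickle.load(open("c0.pkl","rb"))
a=d["top"]["image"][135:305,165:425,::-1]
cv2.imwrite("pics/crop_top.png",cv2.resize(a,None,fx=3,fy=3,interpolation=cv2.INTER_CUBIC))
E
```

```text
(no output)
```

View pics/crop_top.png

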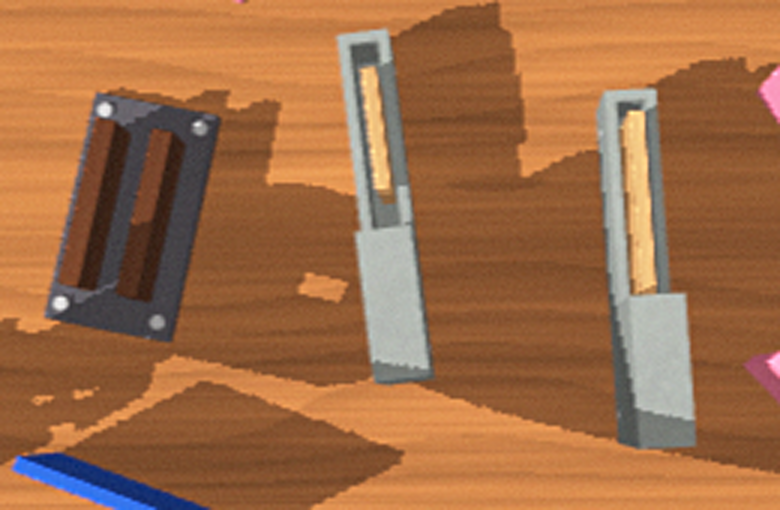

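```bash
python3 - <<'E'
import pickle
from h import *
np.set_printoptions(precision=4,suppress=True)
d=pickle.load(open("c0.pkl","rb"));c=d["top"]
f=lambda p,z:cast(c,np.array(p)/3+[165-1/3,135-1/3],z)
print("cam",-c["R"].T@c["t"])
b=f([(603,91),(656,90)],.085);print("bin end",b)
h=f([(630,294),(687,294),(693,447),(638,447)],.165);print("hood",h, h.mean(0))
p=f([(623,112),(643,110),(656,293),(632,293)],.125);print("panel",p)
s=f([(97,93),(219,117),(172,341),(46,317)],.015);print("stand",s,s.mean(0))
u=s[0]+s[1]-s[2]-s[3];print(np.degrees(np.arctan2(u[1],u[0])))
u=b.mean(0)-h[2:].mean(0);print("bin yaw",np.degrees(np.arctan2(u[1],u[0])),np.linalg.norm(u[:2]),(b.mean(0)+h[2:].mean(0))/2)
u=p[:2].mean(0)-p[2:].mean(0);print("panel yaw",np.degrees(np.arctan2(u[1],u[0])))
# rails top centre lines
r=f([(105,120),(125,127),(97,292),(60,285)],.075);print("railL",r)
r=f([(155,128),(183,137),(152,300),(120,295)],.075);print("railR",r)
E
```

```text
cam [ 0.3539 -0.0756  1.2948]
bin end [[ 0.6075 -0.1872  0.085 ]
 [ 0.6078 -0.2306  0.085 ]]
hood [[ 0.4351 -0.1964  0.165 ]
 [ 0.4346 -0.2393  0.165 ]
 [ 0.321  -0.2402  0.165 ]
 [ 0.3215 -0.1994  0.165 ]] [ 0.3781 -0.2188  0.165 ]
panel [[ 0.582  -0.1989  0.125 ]
 [ 0.5834 -0.2147  0.125 ]
 [ 0.4385 -0.221   0.125 ]
 [ 0.4387 -0.2023  0.125 ]]
stand [[0.6256 0.2447 0.015 ]
 [0.6032 0.1388 0.015 ]
 [0.4106 0.1767 0.015 ]
 [0.4322 0.284  0.015 ]] [0.5179 0.211  0.015 ]
-11.323529136326133
bin yaw 2.186924311606002 0.2865545963163348 [ 0.4644 -0.2144  0.125 ]
panel yaw 1.9097271029609388
railL [[0.5901 0.2226 0.075 ]
 [0.5841 0.206  0.075 ]
 [0.4483 0.2263 0.075 ]
 [0.4544 0.2564 0.075 ]]
railR [[0.5829 0.1813 0.075 ]
 [0.5751 0.1582 0.075 ]
 [0.4413 0.1816 0.075 ]
 [0.4457 0.2076 0.075 ]]
```

```bash
cat >> h.py <<'E'
from scipy.spatial.transform import Rotation as Ro
def down(yaw,tilt=0):  # tool x at world yaw(deg), tool z down; tilt(deg)>0 lifts the tool-x side
    y=np.radians(yaw);X=np.array([np.cos(y),np.sin(y),0]);Z=np.array([0,0,-1.])
    return Ro.from_matrix(np.c_[X,np.cross(Z,X),Z])*Ro.from_rotvec([0,np.radians(tilt),0])
def rows(p0,R0,wps,nd=3):
    """wps: (pos,Rot,n). prints rounded per-row twist in tool axes (shift before turn)"""
    p=np.array(p0,float);R=R0
    for q,Rt,n in wps:
        out=[]
        for k in range(n,0,-1):
            dr=(R.inv()*Rt).as_rotvec()/k; ds=R.inv().apply((np.array(q)-p)/k)
            dr=dr.round(nd);ds=ds.round(nd);out.append([dr.tolist(),ds.tolist()])
            p=p+R.apply(ds);R=R*Ro.from_rotvec(dr)
        for o in out:print(o)
        print("--",p.round(4))
def now():
    from plant import ctrl
    s=ctrl.get_state();return s["eef_pos"],Ro.from_quat(s["tcp_rot"]),s
E
python3 - <<'E'
from h import *
p,R,s=now()
print(R.as_matrix().round(3).tolist(), down(2).as_matrix().round(3).tolist())
rows(p,R,[((.47,.28,.33),down(80),8),((.545,-.21,.25),down(2.),9)])
E
```

```text
[[-0.946, 0.325, -0.001], [0.325, 0.946, -0.002], [0.0, -0.002, -1.0]] [[0.999, 0.035, 0.0], [0.035, -0.999, 0.0], [0.0, 0.0, -1.0]]
[[-0.0, 0.0, 0.177], [-0.044, -0.032, -0.01]]
[[-0.0, 0.0, 0.177], [-0.049, -0.024, -0.01]]
[[-0.0, 0.0, 0.177], [-0.053, -0.015, -0.01]]
[[-0.0, 0.0, 0.177], [-0.054, -0.005, -0.01]]
[[-0.0, 0.0, 0.177], [-0.055, 0.004, -0.011]]
[[-0.0, 0.001, 0.177], [-0.053, 0.014, -0.01]]
[[-0.001, 0.0, 0.176], [-0.049, 0.023, -0.011]]
[[-0.0, 0.001, 0.177], [-0.045, 0.031, -0.01]]
-- [0.4696 0.28   0.3295]
[[-0.0, -0.0, 0.151], [-0.052, 0.018, 0.009]]
[[-0.0, -0.0, 0.151], [-0.049, 0.025, 0.009]]
[[-0.0, -0.0, 0.151], [-0.045, 0.032, 0.009]]
[[-0.0, -0.0, 0.151], [-0.039, 0.039, 0.009]]
[[-0.0, -0.0, 0.151], [-0.033, 0.044, 0.009]]
[[-0.0, -0.0, 0.151], [-0.026, 0.049, 0.009]]
[[-0.0, -0.0, 0.152], [-0.018, 0.052, 0.008]]
[[-0.0, -0.0, 0.151], [-0.01, 0.054, 0.009]]
[[-0.0, 0.0, 0.152], [-0.002, 0.055, 0.008]]
-- [ 0.5446 -0.2101  0.2503]
```

drive_tool(moves=[[[0, 0, 0], [0, 0, -0.04], 0.0854], [[0, 0, 0.18], [0, 0, -0.04], 0.0854]])

```text
time: 0.4
eef_pos: [0.219, 0.6379, 0.3278]
tcp_rot: [0.255, 0.967, -0.001, -0.0]
contact_force: [-0.1, -0.0, 0.2]
opening: 0.996
finger_force: 0.0
```

drive_tool(moves=[[[0, 0, 0], [-0.049, -0.024, 0], 0.085], [[0, 0, 0.177], [-0.049, -0.024, 0], 0.085], [[0, 0, 0.177], [-0.053, -0.015, 0], 0.085], [[0, 0, 0.177], [-0.054, -0.005, 0], 0.085], [[0, 0, 0.177], [-0.055, 0.004, 0], 0.085]])

```text
time: 1.02
eef_pos: [0.3757, 0.412, 0.328]
tcp_rot: [0.575, 0.818, -0.0, -0.0]
contact_force: [0.8, -0.0, 0.8]
opening: 0.997
finger_force: 0.0
```

drive_tool(moves=[[[0, 0, 0.177], [-0.053, 0.014, 0], 0.085], [[0, 0, 0.177], [-0.049, 0.023, 0], 0.085], [[0, 0, 0.177], [-0.045, 0.031, 0], 0.085], [[0, 0, 0.151], [-0.052, 0.018, 0], 0.085], [[0, 0, 0.151], [-0.049, 0.025, 0], 0.085]])

```text
time: 1.65
eef_pos: [0.4849, 0.1687, 0.3279]
tcp_rot: [0.856, 0.516, -0.0, -0.0]
contact_force: [0.8, -0.7, 0.0]
opening: 0.997
finger_force: 0.0
```

drive_tool(moves=[[[0, 0, 0.151], [-0.045, 0.032, 0], 0.07], [[0, 0, 0.151], [-0.039, 0.039, 0], 0.07], [[0, 0, 0.151], [-0.033, 0.044, 0.02], 0.06], [[0, 0, 0.151], [-0.026, 0.049, 0.02], 0.05], [[0, 0, 0.151], [-0.018, 0.052, 0.01], 0.05]])

```text
time: 2.28
eef_pos: [0.5246, -0.1039, 0.2767]
tcp_rot: [0.986, 0.164, -0.001, -0.001]
contact_force: [0.8, 0.5, 0.4]
opening: 0.589
finger_force: 0.0
```

```bash
python3 - <<'E'
from h import *
p,R,s=now();print(s["time"],p,s["qpos"])
rows(p,R,[((.545,-.21,.27),down(2.),3)])
E
```

```text
2.275 [ 0.52461747 -0.10392752  0.27671578] [-3.85448848e-01 -4.55915542e-02  1.88870803e+00  1.82120086e-04
  1.30050785e+00  8.55700304e-01]
[[-0.0, 0.001, 0.098], [-0.005, 0.036, 0.002]]
[[-0.001, 0.0, 0.098], [-0.002, 0.036, 0.002]]
[[-0.0, 0.001, 0.099], [0.002, 0.036, 0.003]]
-- [ 0.5446 -0.2105  0.2696]
```

drive_tool(moves=[[[0, 0, 0.098], [-0.005, 0.036, 0.002], 0.045], [[0, 0, 0.098], [-0.002, 0.036, 0.002], 0.045], [[0, 0, 0.098], [0.002, 0.036, 0.003], 0.045], [[0, 0, 0], [0, 0, 0.05], 0.045], [[0, 0, 0], [0, 0, 0], 0.045]])

```text
time: 2.9
eef_pos: [0.5431, -0.2077, 0.2162]
tcp_rot: [1.0, 0.02, -0.005, -0.003]
contact_force: [-0.2, 0.8, -0.9]
opening: 0.528
finger_force: 0.0
```

```bash
python3 - <<'E'
from h import *
from plant import ctrl
import pickle
c=ctrl.read_camera("wrist");pickle.dump(c,open("c1.pkl","wb"));im=c["image"][:,:,::-1].copy()
cv2.imwrite("pics/w1.png",im)
p,R,s=now();print(p,s["opening"])
E
```

```text
[ 0.54460327 -0.20812399  0.21920139] 0.5270913217866116
```

View pics/w1.png

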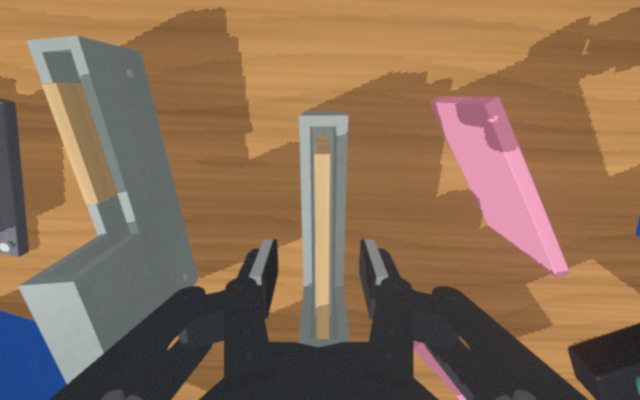

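```bash
python3 - <<'E'
from h import *
import pickle
c=pickle.load(open("c1.pkl","rb"))
print(cast(c,[(314,153),(331,153),(315.5,335),(331.5,335)],.125).round(4).tolist())
print(cast(c,[(300,115),(349,115)],.085).round(4).tolist())
p,R,s=now()
u=np.array([.545,-.208]);
print(R.as_matrix().round(3).tolist())
E
```

```text
[[0.5851, -0.2025, 0.125], [0.5857, -0.2153, 0.125], [0.4112, -0.2103, 0.125], [0.4119, -0.2254, 0.125]]
[[0.6099, -0.1888, 0.085], [0.6116, -0.2308, 0.085]]
[[0.999, 0.041, -0.005], [0.041, -0.999, 0.003], [-0.005, -0.003, -1.0]]
```

drive_tool(moves=[[[0, 0, 0], [0, 0.003, 0.04], 0.045], [[0, 0, 0], [0, 0, 0.035], 0.045], [[0, 0, 0], [0, 0, 0.025], 0.04], [[0, 0, 0], [0, 0, 0.009], 0.035], [[0, 0, 0], [0, 0, 0], 0.03]], grip_force=60)

```text
time: 3.58
eef_pos: [0.5467, -0.2119, 0.1136]
tcp_rot: [1.0, 0.021, 0.001, 0.0]
contact_force: [-0.0, -0.8, -0.2]
opening: 0.353
finger_force: 0.0
```

drive_tool(moves=[[[0, 0, 0], [0, 0, 0], 0.0], [[0, 0, 0], [0, 0, 0], 0.0], [[0, 0, 0], [0, 0, 0], 0.0], [[0, 0, 0], [0, 0, 0], 0.0]], grip_force=60)

```text
time: 4.08
eef_pos: [0.5473, -0.2123, 0.1145]
tcp_rot: [1.0, 0.02, 0.002, 0.001]
contact_force: [-0.8, 0.6, 6.5]
opening: 0.131
finger_force: 59.3
```

```bash
cat > plan.py <<'E'
from h import *
yaw=2.3;dirb=np.array([np.cos(np.radians(yaw)),np.sin(np.radians(yaw))])
B=np.array([.4665,-.2145])
base=np.array([.5473,-.2123]);l0=(base-B)@dirb
def tcp(X,Z,th,u=.1415,w=.1045):
    t=np.radians(th);l=X+u*np.cos(t)-w*np.sin(t);z=Z+u*np.sin(t)+w*np.cos(t)
    q=base+dirb*(l-l0);return np.array([q[0],q[1],z]),down(yaw,th)
E
python3 - <<'E'
from plan import *
p,R,s=now();print(p)
for t in(10,-10):print(t,down(yaw,t).as_matrix().round(2)[:,0])
w=[(-.060,.014,0,1),(-.050,.014,10,2),(-.045,.014,20,2),(-.037,.013,30,3),(.045,.057,30,3),(.045,.20,30,4)]
rows(p,R,[(*tcp(a,b,c),n) for a,b,c,n in w])
E
```

```text
[ 0.54726711 -0.2123066   0.11453158]
10 [0.98 0.04 0.17]
-10 [ 0.98  0.04 -0.17]
[[0.001, -0.003, 0.001], [0.001, 0.0, -0.004]]
-- [ 0.5483 -0.2123  0.1185]
[[0.0, 0.087, -0.0], [-0.005, 0.0, -0.011]]
[[0.001, 0.087, -0.0], [-0.005, 0.0, -0.012]]
-- [ 0.5372 -0.2127  0.1411]
[[-0.0, 0.087, -0.0], [-0.007, 0.0, -0.011]]
[[-0.0, 0.088, -0.0], [-0.007, 0.0, -0.012]]
-- [ 0.5186 -0.2134  0.1605]
[[-0.0, 0.058, -0.0], [-0.004, 0.0, -0.006]]
[[-0.0, 0.058, -0.0], [-0.004, 0.0, -0.007]]
[[-0.0, 0.058, -0.001], [-0.004, 0.0, -0.007]]
-- [ 0.4996 -0.2142  0.174 ]
[[-0.0, 0.0, 0.0], [0.031, 0.0, 0.001]]
[[-0.0, 0.0, 0.0], [0.031, 0.0, 0.001]]
[[-0.0, 0.0, 0.0], [0.031, 0.0, 0.001]]
-- [ 0.5816 -0.2109  0.2179]
[[-0.0, 0.0, 0.0], [0.018, 0.0, -0.031]]
[[-0.0, 0.0, 0.0], [0.018, 0.0, -0.031]]
[[-0.0, 0.0, 0.0], [0.018, 0.0, -0.031]]
[[-0.0, 0.0, 0.0], [0.018, 0.0, -0.031]]
-- [ 0.582  -0.2109  0.3613]
```

drive_tool(moves=[[[0, 0, 0], [0.001, 0, -0.004], 0.0], [[0, 0.087, 0], [-0.005, 0, -0.011], 0.0], [[0, 0.087, 0], [-0.005, 0, -0.012], 0.0], [[0, 0, 0], [0, 0, 0], 0.0]])

```text
time: 4.58
eef_pos: [0.5349, -0.2123, 0.1388]
tcp_rot: [0.996, 0.02, 0.086, -0.002]
contact_force: [-0.1, 0.1, -2.0]
opening: 0.132
finger_force: 58.5
```

```bash
python3 - <<'E'
from plan import *
p,R,s=now();print(p,s["contact_force"],s["opening"],s["qpos"])
w=[(-.045,.014,20,2),(-.037,.013,30,3),(.045,.057,30,3),(.045,.20,30,4)]
rows(p,R,[(*tcp(a,b,c),n) for a,b,c,n in w])
E
```

```text
[ 0.53485519 -0.21229689  0.13880244] [-0.06553607  0.09098805 -1.99618106] 0.13236908686784304 [-0.59614595  0.11249714  2.00006857  0.13140669  0.89361075  0.8595508 ]
[[0.0, 0.088, -0.0], [-0.006, 0.0, -0.012]]
[[0.0, 0.088, -0.0], [-0.005, 0.001, -0.013]]
-- [ 0.5187 -0.2139  0.1609]
[[0.0, 0.058, -0.0], [-0.004, -0.0, -0.006]]
[[0.0, 0.058, -0.0], [-0.004, -0.0, -0.007]]
[[0.0, 0.059, -0.0], [-0.004, -0.0, -0.007]]
-- [ 0.4998 -0.2147  0.1744]
[[0.0, -0.0, -0.0], [0.031, -0.0, 0.001]]
[[0.0, -0.0, -0.0], [0.031, -0.0, 0.001]]
[[0.0, -0.0, -0.0], [0.031, -0.001, 0.001]]
-- [ 0.5817 -0.2104  0.2184]
[[0.0, -0.0, -0.0], [0.018, 0.0, -0.031]]
[[0.0, -0.0, -0.0], [0.018, 0.0, -0.031]]
[[0.0, -0.0, -0.0], [0.018, 0.0, -0.031]]
[[0.0, -0.0, -0.0], [0.017, 0.0, -0.031]]
-- [ 0.5812 -0.2104  0.3613]
```

drive_tool(moves=[[[0, 0.088, 0], [-0.006, 0, -0.012], 0.0], [[0, 0.088, 0], [-0.005, 0, -0.013], 0.0], [[0, 0.058, 0], [-0.004, 0, -0.006], 0.0], [[0, 0.058, 0], [-0.004, 0, -0.007], 0.0], [[0, 0.058, 0], [-0.004, 0, -0.007], 0.0]])

```text
time: 5.2
eef_pos: [0.5006, -0.2134, 0.1738]
tcp_rot: [0.966, 0.02, 0.259, -0.006]
contact_force: [0.1, -0.0, -0.7]
opening: 0.124
finger_force: 58.5
```

```bash
python3 - <<'E'
from plan import *
from plant import ctrl
c=ctrl.read_camera("scene")
p,R,s=now();print(p,s["contact_force"],s["opening"],s["qpos"])
a=c["image"][50:280,150:470,::-1];cv2.imwrite("pics/s2.png",cv2.resize(a,None,fx=2.4,fy=2.4))
w=[(.045,.057,30,3),(.045,.20,30,4)]
rows(p,R,[(*tcp(a,b,c),n) for a,b,c,n in w])
E
```

```text
[ 0.49957098 -0.2130938   0.1732654 ] [ 0.37277278  0.25006359 -1.82146807] 0.12887664853693487 [-0.74801153 -0.12457537  2.22168382  0.55620856  0.73992112  0.42297728]
[[-0.001, 0.0, 0.0], [0.031, 0.0, 0.001]]
[[-0.001, 0.0, 0.0], [0.031, 0.001, 0.001]]
[[-0.0, 0.0, 0.0], [0.032, 0.0, 0.0]]
-- [ 0.582  -0.2107  0.2185]
[[-0.0, 0.0, 0.0], [0.018, 0.0, -0.031]]
[[-0.0, 0.0, 0.0], [0.018, 0.0, -0.031]]
[[-0.0, 0.0, 0.0], [0.018, 0.0, -0.031]]
[[-0.0, 0.0, 0.0], [0.017, 0.0, -0.031]]
-- [ 0.5815 -0.2108  0.3614]
```

View pics/s2.png

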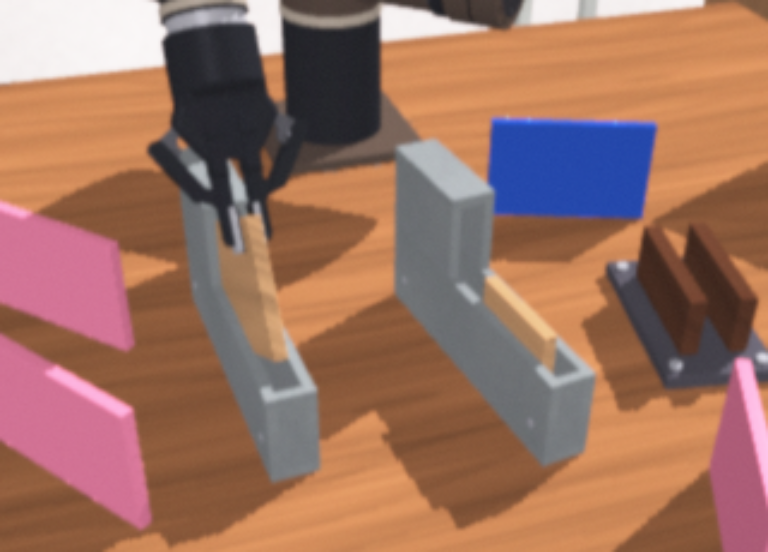

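The panel is tilted with its free end (crop ~(275,350)) raised clear of the end wall, and forces are small. Now I'll draw it out and lift.

drive_tool(moves=[[[0, 0, 0], [0.031, 0, 0.001], 0.0], [[0, 0, 0], [0.031, 0, 0.001], 0.0], [[0, 0, 0], [0.032, 0, 0.0], 0.0], [[0, 0, 0], [0.018, 0, -0.031], 0.0]])

```text
time: 5.75
eef_pos: [0.5837, -0.2093, 0.2529]
tcp_rot: [0.967, 0.02, 0.256, -0.007]
contact_force: [0.3, 0.1, -1.3]
opening: 0.131
finger_force: 58.8
```

drive_tool(moves=[[[0, 0, 0], [0.018, 0, -0.031], 0.0], [[0, 0, 0], [0.018, 0, -0.031], 0.0], [[0, 0, 0], [0.018, 0, -0.031], 0.0]])

```text
time: 6.12
eef_pos: [0.5836, -0.2101, 0.3631]
tcp_rot: [0.966, 0.02, 0.257, -0.006]
contact_force: [0.5, -0.3, -2.2]
opening: 0.128
finger_force: 58.8
```

```bash
python3 - <<'E'
from plan import *
p,R,s=now();print(p,s["contact_force"],s["opening"],s["qpos"])
# stand: centre (.518,.211), yaw -11.3; TCP at u=.1415 => 51.5mm ahead of the panel centre along +x
y=np.radians(-11.3);t=np.array([.518,.211])+.0515*np.array([np.cos(y),np.sin(y)]);print(t)
rows(p,R,[((.55,-.05,.33),down(-3,10),4),((t[0],t[1],.30),down(-11.3),6)])
E
```

```text
[ 0.58356054 -0.21014469  0.36307844] [ 0.51281939 -0.34486182 -2.15667879] 0.12766500159610408 [-0.62761344 -0.12661335  1.86372766  0.37180504  1.0146975   0.76746969]
[0.56850165 0.20090877]
[[-0.008, -0.086, 0.022], [-0.01, -0.04, 0.004]]
[[-0.008, -0.086, 0.022], [-0.011, -0.04, 0.004]]
[[-0.008, -0.087, 0.022], [-0.011, -0.04, 0.005]]
[[-0.009, -0.086, 0.022], [-0.011, -0.04, 0.006]]
-- [ 0.55   -0.0502  0.3298]
[[-0.002, -0.029, 0.024], [0.0, -0.042, 0.005]]
[[-0.002, -0.029, 0.024], [-0.001, -0.042, 0.005]]
[[-0.002, -0.029, 0.024], [-0.002, -0.042, 0.005]]
[[-0.002, -0.029, 0.024], [-0.002, -0.042, 0.005]]
[[-0.002, -0.029, 0.024], [-0.004, -0.042, 0.005]]
[[-0.002, -0.029, 0.024], [-0.004, -0.041, 0.005]]
-- [0.5684 0.2006 0.2997]
```

drive_tool(moves=[[[-0.008, -0.086, 0.022], [-0.01, -0.04, 0.004], 0.0], [[-0.008, -0.086, 0.022], [-0.011, -0.04, 0.004], 0.0], [[-0.008, -0.087, 0.022], [-0.011, -0.04, 0.005], 0.0], [[-0.009, -0.086, 0.022], [-0.011, -0.04, 0.006], 0.0], [[-0.002, -0.029, 0.024], [0, -0.042, 0.005], 0.0]])

```text
time: 6.75
eef_pos: [0.5532, -0.0072, 0.3238]
tcp_rot: [0.997, -0.039, 0.073, 0.003]
contact_force: [1.0, -1.2, -1.4]
opening: 0.128
finger_force: 58.9
```

drive_tool(moves=[[[-0.002, -0.029, 0.024], [-0.001, -0.042, 0.005], 0.0], [[-0.002, -0.029, 0.024], [-0.002, -0.042, 0.005], 0.0], [[-0.002, -0.029, 0.024], [-0.002, -0.042, 0.005], 0.0], [[-0.002, -0.029, 0.024], [-0.004, -0.042, 0.005], 0.0], [[-0.002, -0.029, 0.024], [-0.004, -0.041, 0.005], 0.0]])

```text
time: 7.38
eef_pos: [0.5688, 0.202, 0.2984]
tcp_rot: [0.995, -0.099, 0.001, 0.001]
contact_force: [0.8, 0.6, -2.2]
opening: 0.128
finger_force: 58.9
```

drive_tool(moves=[[[0, 0, 0], [0, 0, 0.03], 0.0], [[0, 0, 0], [0, 0, 0.03], 0.0], [[0, 0, 0], [0, 0, 0], 0.0]])

```text
time: 7.75
eef_pos: [0.5671, 0.2004, 0.2351]
tcp_rot: [0.995, -0.098, -0.002, 0.002]
contact_force: [-0.4, -0.3, -2.4]
opening: 0.131
finger_force: 58.9
```

```bash
python3 - <<'E'
from plan import *
from plant import ctrl
import pickle
d={n:ctrl.read_camera(n) for n in("top","scene","wrist")};pickle.dump(d,open("c3.pkl","wb"))
p,R,s=now();print(p,s["contact_force"],s["opening"],R.as_matrix().round(3).tolist())
a=d["top"]["image"][120:300,130:330,::-1];b=d["scene"]["image"][50:250,340:540,::-1]
a=cv2.resize(a,(400,360));b=cv2.resize(b,(400,400));o=np.zeros((550,800,3),np.uint8)
o[:360,:400]=a;o[:400,400:]=b;
cv2.imwrite("pics/m3.png",o);cv2.imwrite("pics/w3.png",d["wrist"]["image"][:,:,::-1])
E
```

```text
[0.56967517 0.20048346 0.24072146] [ 1.29539471  0.46454487 -1.10063158] 0.13035660289194315 [[0.981, -0.196, 0.006], [-0.196, -0.981, -0.001], [0.006, -0.001, -1.0]]
```

View pics/m3.png

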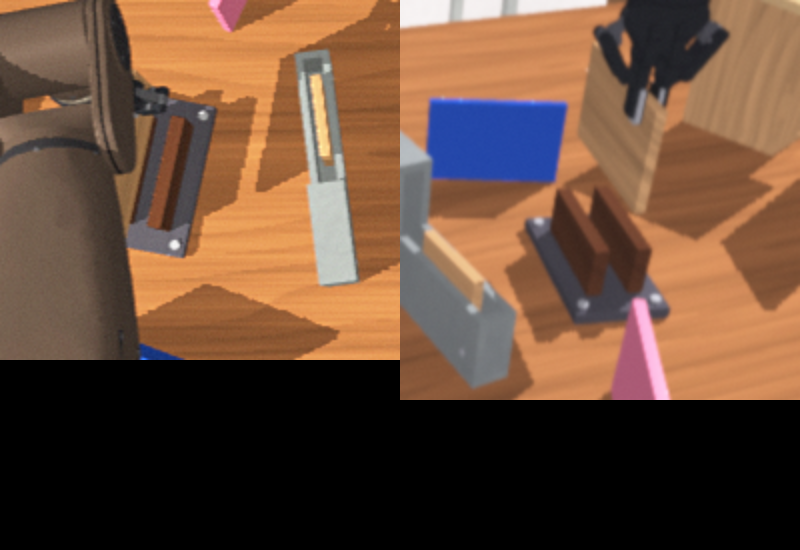

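View pics/w3.png

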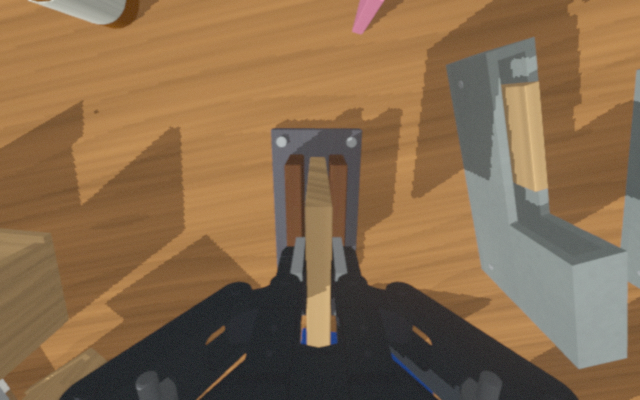

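```bash
python3 - <<'E'
from h import *
import pickle
c=pickle.load(open("c3.pkl","rb"))["wrist"]
p,R,s=now();print(p)
y=np.radians(-11.3);X=np.array([np.cos(y),np.sin(y)]);Y=np.array([-X[1],X[0]])
S=np.array([.518,.211])
def show(n,uv,z):
    q=cast(c,uv,z);print(n,q.round(4)[:,:2].tolist(),"local",((q[:,:2]-S)@np.c_[X,Y]).round(4).tolist())
show("base",[(273,129),(362,129)],.015)
show("rail",[(286,157),(304,157),(330,157),(346.5,157)],.075)
show("pbot",[(307,157),(326,157)],p[2]-.1045)
show("ptop",[(306,206),(331.5,208)],p[2]+.0105)
im=c["image"];print(im[175,278:360:2].tolist())
E
```

```text
[0.56967517 0.20048346 0.24072146]
base [[0.6276, 0.2437], [0.6069, 0.1397]] local [[0.1011, 0.0535], [0.1012, -0.0525]]
rail [[0.6015, 0.2273], [0.598, 0.2093], [0.5928, 0.1834], [0.5895, 0.167]] local [[0.0787, 0.0324], [0.0787, 0.0141], [0.0788, -0.0124], [0.0788, -0.0292]]
pbot [[0.6082, 0.2017], [0.6052, 0.1868]] local [[0.0903, 0.0086], [0.0903, -0.0067]]
ptop [[0.6082, 0.1977], [0.6053, 0.1874]] local [[0.0911, 0.0047], [0.0902, -0.0061]]
[[109, 109, 114], [109, 108, 114], [106, 105, 111], [112, 94, 87], [118, 80, 53], [119, 82, 54], [119, 81, 56], [118, 81, 58], [116, 77, 51], [119, 80, 54], [118, 81, 56], [97, 66, 44], [74, 52, 40], [72, 63, 63], [86, 81, 83], [129, 110, 90], [142, 116, 81], [144, 117, 82], [144, 118, 82], [142, 115, 77], [144, 121, 87], [146, 120, 84], [147, 121, 85], [148, 120, 84], [141, 117, 84], [102, 79, 66], [114, 76, 55], [121, 82, 55], [116, 79, 52], [115, 80, 55], [114, 77, 52], [118, 80, 57], [117, 81, 53], [118, 79, 51], [100, 69, 52], [79, 71, 75], [79, 76, 80], [81, 77, 79], [83, 80, 83], [82, 79, 84], [82, 76, 79]]
```

drive_tool(moves=[[[0, 0, 0], [0, 0, 0.035], 0.0], [[0, 0, 0], [0, 0, 0.03], 0.0], [[0, 0, 0], [0, 0, 0.025], 0.0], [[0, 0, 0], [0, 0, 0.015], 0.0], [[0, 0, 0], [0, 0, 0], 0.0]])

```text
time: 8.52
eef_pos: [0.5693, 0.2002, 0.1343]
tcp_rot: [0.995, -0.098, 0.002, 0.0]
contact_force: [-0.2, 0.4, -1.8]
opening: 0.129
finger_force: 58.9
```

drive_tool(moves=[[[0, 0, 0], [0, 0, 0.005], 0.0], [[0, 0, 0], [0, 0, 0.004], 0.0], [[0, 0, 0], [0, 0, 0.0], 0.0]])

```text
time: 8.9
eef_pos: [0.5692, 0.2003, 0.1255]
tcp_rot: [0.995, -0.098, 0.002, -0.0]
contact_force: [-0.0, -0.1, -1.4]
opening: 0.129
finger_force: 58.9
```

drive_tool(moves=[[[0, 0, 0], [0, 0, 0.002], 0.0], [[0, 0, 0], [0, 0, 0.002], 0.0], [[0, 0, 0], [0, 0, 0.0], 0.0]])

```text
time: 9.28
eef_pos: [0.5691, 0.2003, 0.1211]
tcp_rot: [0.995, -0.098, 0.002, 0.0]
contact_force: [0.1, -0.8, -0.7]
opening: 0.125
finger_force: 58.9
```

drive_tool(moves=[[[0, 0, 0], [0, 0, 0.001], 0.0], [[0, 0, 0], [0, 0, 0.0], 0.0]])

```text
time: 9.52
eef_pos: [0.5692, 0.2003, 0.1203]
tcp_rot: [0.995, -0.098, 0.002, -0.0]
contact_force: [0.5, 0.8, -1.8]
opening: 0.129
finger_force: 58.9
```

drive_tool(moves=[[[0, 0, 0], [0, 0, 0.001], 0.0], [[0, 0, 0], [0, 0, 0.0], 0.0]])

```text
time: 9.78
eef_pos: [0.5695, 0.2004, 0.1197]
tcp_rot: [0.995, -0.098, 0.002, -0.0]
contact_force: [-0.2, 0.4, 0.7]
opening: 0.128
finger_force: 59.3
```

drive_tool(moves=[[[0, 0, 0], [0, 0, 0.001], 0.0], [[0, 0, 0], [0, 0, 0.0], 0.0]])

```text
time: 10.02
eef_pos: [0.5696, 0.2004, 0.1196]
tcp_rot: [0.995, -0.098, 0.003, -0.0]
contact_force: [-1.9, -0.5, 5.9]
opening: 0.129
finger_force: 60.0
```

drive_tool(moves=[[[0, 0, 0], [0, 0, 0], 0.02], [[0, 0, 0], [0, 0, 0], 0.03], [[0, 0, 0], [0, 0, 0], 0.04], [[0, 0, 0], [0, 0, 0], 0.045]], grip_force=20)

```text
time: 10.52
eef_pos: [0.5692, 0.2003, 0.1181]
tcp_rot: [0.995, -0.098, 0.002, 0.0]
contact_force: [0.7, -0.1, -0.4]
opening: 0.526
finger_force: 0.0
```

drive_tool(moves=[[[0, 0, 0], [0, 0, -0.02], 0.045], [[0, 0, 0], [0, 0, -0.04], 0.045], [[0, 0, 0], [0, 0, -0.06], 0.045], [[0, 0, 0], [0, 0, -0.06], 0.045], [[0, 0, 0], [0, 0, 0], 0.045]])

```text
time: 11.15
eef_pos: [0.5714, 0.201, 0.3083]
tcp_rot: [0.995, -0.098, 0.01, -0.002]
contact_force: [-1.0, -0.3, 0.2]
opening: 0.526
finger_force: 0.0
```

```bash
python3 - <<'E'
from h import *
from plant import ctrl
a=ctrl.read_camera("wrist")["image"][80:400,150:490,::-1];b=ctrl.read_camera("scene")["image"][50:250,340:540,::-1]
o=np.zeros((400,800,3),np.uint8);o[:376,:400]=cv2.resize(a,(400,376));o[:,400:]=cv2.resize(b,(400,400))
cv2.imwrite("pics/m4.png",o);p,R,s=now();print(p,s["contact_force"],s["opening"])
E
```

```text
[0.5687778  0.20049325 0.30067888] [ 0.00803665 -0.35243499 -0.66983197] 0.5239044801024122
```

View pics/m4.png

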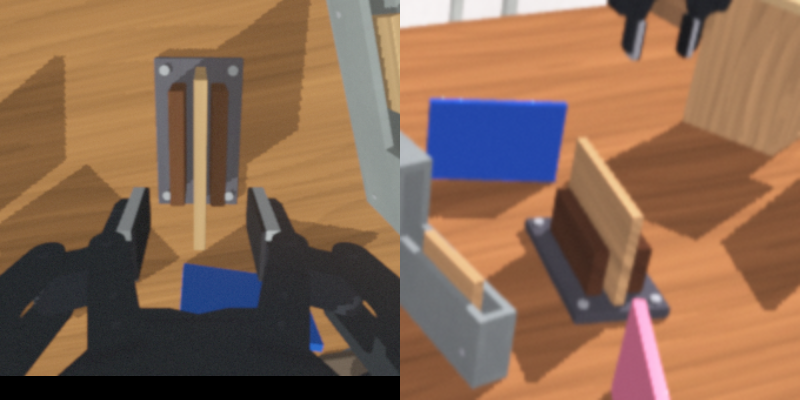

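The panel stands upright in the slot between the rails (left view about (200,75)–(200,248)), centred, and the gripper is clear.

```bash
python3 -c "
from plant import ctrl
print(ctrl.sign_off())"
```

```text
the job is handed in; nothing more can be done
None
```

The panel was tilted out of its bin and now stands upright on its long edge in the stand's slot, centred along the rails and released; the offcut was left alone, and the job was handed in after about 11 s.

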